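# Fetch the grease tin from behind the spray cans

## Task

Fetch the yellow grease tin from the supply rack: first move the two spray cans that stand right against it into the orange tray, leaving the third can where it is, then lift the tin out over the rack's rail and set it in the middle of the round work pad. Finally put both cans back on the rack, each upright in the very place where it stood before. Do not knock anything over or disturb the grey tin and the two castors in front of the rack.

Things in the scene. Friction and masses are not known exactly. Their poses are not given: they have to be found in the camera images.
- tin_yellow: Yellow flat-topped round tin, 52 mm in diameter and 42 mm tall, upright, about 0.16 kg. Origin: centre of its underside, z up. At the start it stands in the back row of the rack, beside the can in the middle of the back row and behind a can of the front row, 8 mm from each. The thing to fetch
- tin_grey: Grey flat-topped round tin, 52 mm in diameter and 42 mm tall, upright, about 0.16 kg. Origin: centre of its underside, z up. At the start it stands in the back row of the rack, on the other side of the middle can. Stays where it is
- can_red: Red spray can, 48 mm in diameter and 115 mm tall, upright: straight cylinder up to 92 mm, then a shoulder and a 28 mm wide cap; about 0.14 kg. Origin: centre of its underside, z up. At the start it stands on the rack's deck
- can_blue: Blue spray can, 48 mm in diameter and 115 mm tall, upright: straight cylinder up to 92 mm, then a shoulder and a 28 mm wide cap; about 0.14 kg. Origin: centre of its underside, z up. At the start it stands on the rack's deck
- can_green: Green spray can, 48 mm in diameter and 115 mm tall, upright: straight cylinder up to 92 mm, then a shoulder and a 28 mm wide cap; about 0.14 kg. Origin: centre of its underside, z up. At the start it stands on the rack's deck
- rack: Fixed white rack, 160 mm deep (x, to the back), 270 mm wide (y). Origin: centre of its underside. Deck 20 mm above the bench; front (-x) rail 8 mm thick at x -74, its top 55 mm above the bench; back and side walls 50 mm above the bench. Back row at x +22: tin, can, tin, 58 mm apart; front row at x -36: a can before each tin. Which can and tin is where changes at every start
- tray: Fixed orange tray, 110 mm (x) by 180 mm (y) outside, walls 5 mm thick and 18 mm high, floor 5 mm thick. Origin: centre of its underside, z up. Room for two cans side by side along its y, for example at y = +42 and -42 mm
- pad: Fixed round work pad, 100 mm in diameter, 4 mm thick, black with white rings. Origin: centre of its underside, z up
- castor_a: Black castor with a 38 mm high, 52 mm diameter wheel lying flat on the bench in front of the rack, its steel stem sticking out 58 mm from the centre along its x. Origin: centre of the underside. A bystander, not to be disturbed, on the left (+y)
- castor_b: Black castor with a 38 mm high, 52 mm diameter wheel lying flat on the bench in front of the rack, its steel stem sticking out 58 mm from the centre along its x. Origin: centre of the underside. A bystander, not to be disturbed, on the right (-y)

How it is judged:
By the outcome, as a careful person would: the job done as asked, in the order asked, and still so for the second after the job is handed in, with the robot touching nothing.
It also fails if it takes over 128 s, if anything falls off the work surface, if the arm or the gripper's body presses on something with over 40 N, if the wrist force passes 120 N, or if a joint passes its speed limit or range.

## Robot

A 6-joint arm with a two-finger parallel gripper is mounted at the origin on the work surface. World frame = base frame: x ahead of the robot, y to its left, z up, the work surface at z = 0. Lengths are in m, angles in degrees, forces in N, time in s.
With the tool pointing down it reaches from about 0.275 to 0.85 m from the base axis. Payload 19 kg.
Tool frame: the origin (TCP) lies between the finger pads; the fingertips stand 8 mm ahead of it and the grasp point (between the pads) lies 11 mm behind it; z points along the fingers, y is the line along which they close (so a half turn about z gives the same grasp; the last joint's range is limited). The gripper opens to 85 mm and grips with 20 to 120 N. Pads are 22 mm wide; open, the fingers measure 114 mm over their backs; the gripper's body (76 mm by 85 mm) begins 54 mm behind the grasp point. The pads swing forward as they close: fully open they stand 13 mm farther back than shut.
Start: joints at [-75.287, 8.623, 82.357, -0, 89.026, -7.678], TCP at [0.219, -0.532, 0.239] pointing down, gripper open.
Joint ranges: [-160.23, 160.23], [-39.13, 120.54], [6.94, 153.29], [-79.49, 259.48], [9.18, 160.14], [-161.06, 161.06]. Speed limits (degrees/s): [108.29, 108.29, 127.2, 172.46, 172.46, 172.46].

## Interface

Orientations are given as a 3x3 rotation matrix whose columns are the frame's x, y, z axes.
In Python, from rig import env gives the robot as it stands.
- The arm moves only by the shell command python3 -m crank 'ROWS' [OPENING] [FORCE]. ROWS is JSON, a list that holds one entry, the list of rows, each a list of 4 numbers: the shift along the tool's x, y, z in m, then the turn about the tool's z in rad. In form: [[[tx, ty, tz, yaw], ...]]. A call has 1 to 12 rows; each row is the pose to reach, as a shift and turn from the pose commanded when the call began, along the tool's axes at that moment; what a row does not reach only later rows make up. A row lasts 1/12 s, in which the tool goes at most 41.7 mm and 7.16 degrees, less where a joint would pass 70% of its speed; a pose out of reach is approached as far as the arm can. A call with a gripper value outside its range is refused whole. OPENING is the opening, from 0 (shut) to 1 (fully open), set as the call begins (- or left out, the last holds). The fingers move at their own pace and stop on an object; FORCE is the grip in N (left out, the last holds). Time passes only in rows, so rows that repeat a pose let the fingers close. It gives the time, the measured TCP pose, the force, the opening and the grip force at its end, in the units of the state.
- env.get_state(): the state, without advancing time (a new reading comes with each control period).
- env.capture(name): name is "scene" or "top"; returns a dict with "img" (400x640x3 uint8, red, green, blue), "z_map" (400x640 float32, m along the optical axis (not along the pixel's ray), 0 where there is no reading), "camera_matrix" (3x3 intrinsics, pixels), "k1" (the pictures are not rectified: a ray, as slopes to the right and down, at radius r is drawn at 1 + k1 r^2 times it, then the intrinsics apply), "rvec" (rotation vector, rad) and "tvec" (3), from world to camera coordinates, as OpenCV has them. Camera axes: x right, y down, z forward; pixel columns grow to the right and rows downward; lengths in m; the calibration is good to about 2 mm. A picture is of the moment at which its call begins.
- env.hand_in(): hands the job in; it is judged then, once.
The state is a dict: "time_s": time; "q": joint angles; "qvel": joint speeds; "effort": joint torques, N m; "tool_pos": TCP position; "ee_rot": TCP orientation; "ft_force": force on the tool from outside, world axes, zero at the start; "wrist_torque": the same for the moment, N m; "opening": opening from 0.0 (shut) to 1.0 (fully open); "grasp_force": force on a finger pad.
Only numpy, scipy, OpenCV 4.12 (cv2) and the standard library are available. Lean on these libraries where they do the work, as an engineer would, in place of code of your own. Each camera call takes 0.05 s, during which the arm holds its last target. There are 200 camera calls.

## Working session

There is one attempt and no reset: what is moved stays moved. The work goes in short steps, Python scripts to look and compute and a shell command to move; the robot and the scene stay as the last step left them, time stands still between calls to the robot, and variables do not carry over. Pictures are saved under pics/ and viewed, at most 14 in all, crops included, and the job is handed in when it is done.

```bash
ls; mkdir -p pics
cat > h.py <<'E'
import numpy as np, cv2
from rig import env
def cloud(c):
    K=c["camera_matrix"];z=c["z_map"];h,w=z.shape
    u,v=np.meshgrid(np.arange(w),np.arange(h))
    k1=c["k1"]
    p=cv2.undistortPoints(np.stack([u,v],-1).reshape(-1,1,2).astype(float),np.array(K,float),np.array([k1,0,0,0,0.])).reshape(h,w,2)
    P=np.dstack([p*z[...,None],z])
    R=cv2.Rodrigues(np.array(c["rvec"],float))[0]
    W=(P-np.array(c["tvec"]).ravel())@R
    W[z==0]=np.nan
    return W
E
python3 - <<'E'
from h import *
s=env.get_state();print(s)
for n in("scene","top"):
    c=env.capture(n);cv2.imwrite(f"pics/{n}0.png",c["img"][...,::-1]);np.savez(f"{n}0.npz",**c)
    print(n,c["k1"],c["tvec"])
E
```

```text
pics
{'time_s': 0.0, 'q': array([-7.52866141e+01,  8.65152624e+00,  8.23913052e+01, -1.12642769e-03,
        8.90280812e+01, -7.67757511e+00]), 'qvel': array([ 0.03997857, -0.01662123,  0.00292606,  0.0474381 , -0.06981402,
        0.043026  ]), 'effort': array([-2.35259678e-03, -7.13056612e+01, -5.70865023e+01, -4.14836595e-04,
        8.78147286e-03,  2.14872233e-05]), 'tool_pos': array([ 0.21894753, -0.53142766,  0.23868452]), 'ee_rot': array([[ 9.24606033e-01,  3.80924630e-01, -3.33357991e-04],
       [ 3.80924748e-01, -9.24605276e-01,  1.19208185e-03],
       [ 1.45868780e-04, -1.22919038e-03, -9.99999234e-01]]), 'ft_force': array([ 0.08116405,  0.66782917, -0.67607918]), 'wrist_torque': array([0.04269701, 0.02679157, 0.00280048]), 'grasp_force': 0.0, 'opening': 0.9958961529100986}
scene -0.06809172873926564 [ 0.06550765 -0.24873729  1.64885712]
top -0.04197239181299613 [-0.01581593  0.53162865  0.90101275]
```

View pics/scene0.png

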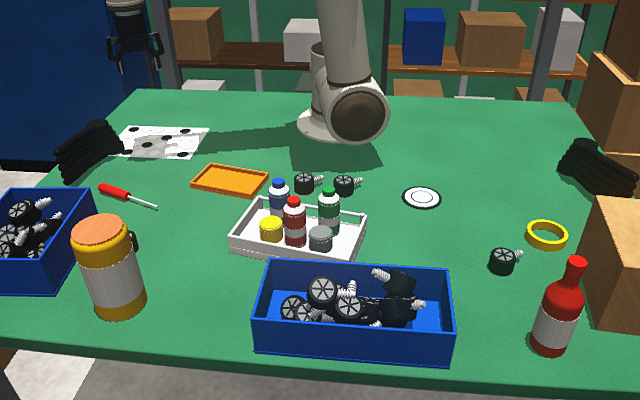

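View pics/top0.png

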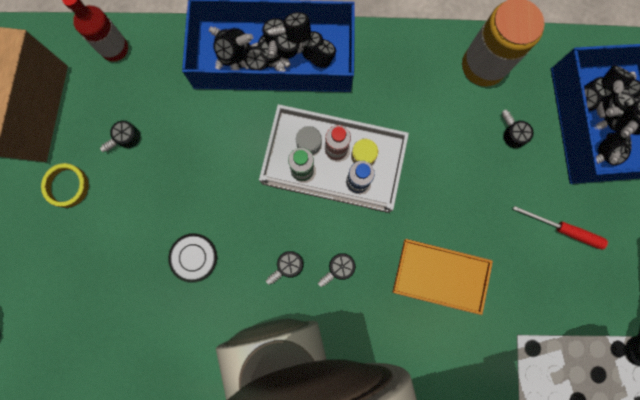

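The scene picture shows the white rack around (297,230) and the tray at (230,180). In the top picture the robot is at the bottom. The yellow tin is at (365,152), with red (338,140) beside it and blue (361,177) in front of it. Green (301,162) is the can that stays, grey is at (309,138), the pad at (192,258), the tray at (443,277) and the castors at (290,264) and (342,266).

```bash
cat > m.py <<'E'
from h import *
def circ(p,r):
    from scipy.optimize import least_squares
    f=lambda c:np.hypot(p[:,0]-c[0],p[:,1]-c[1])-r
    return least_squares(f,np.median(p,0)[:2],loss="soft_l1",f_scale=.002).x
def measure(tag,caps=None):
    for n in("top","scene"):
        c=caps[n] if caps else np.load(f"{n}{tag}.npz")
        W=cloud(c);im=c["img"];hsv=cv2.cvtColor(im,cv2.COLOR_RGB2HSV).astype(int)
        H,S,V=hsv[...,0],hsv[...,1],hsv[...,2];z=W[...,2];x=W[...,0];y=W[...,1]
        box=(x>.25)&(x<.75)&(y>-.45)&(y<.35)
        col={"red":((H<6)|(H>174))&(S>150),"blue":(H>105)&(H<130)&(S>120),"green":(H>50)&(H<85)&(S>120),"yellow":(H>22)&(H<34)&(S>150),"orange":(H>9)&(H<21)&(S>150)}
        print(n)
        for k,m in col.items():
            m=m&box&(z>(.105 if k in("red","green","blue") else .03 if k=="yellow" else .001))
            if k=="yellow":m&=(z<.12)
            nn,L,st,_=cv2.connectedComponentsWithStats(m.astype(np.uint8))
            if nn<2: continue
            m=L==1+np.argmax(st[1:,4]); p=W[m]
            top=np.nanpercentile(p[:,2],97); 
            if k!="orange":
                t=p[p[:,2]>top-.006]; e,_=cv2.minEnclosingCircle(t[:,:2].astype(np.float32))
                print(k,m.sum(),"top",round(top,4),"mean",t[:,:2].mean(0).round(4),"enc",np.round(e,4))
            else:
                print(k,m.sum(),cv2.minAreaRect((p[:,:2]*1000).astype(np.float32)),p[:,2].max().round(4))
if __name__=="__main__":
    measure("0")
    c=np.load("top0.npz");W=cloud(c);im=c["img"]
    z=W[...,2];hsv=cv2.cvtColor(im,cv2.COLOR_RGB2HSV).astype(int)
    sub=np.zeros(z.shape,bool);sub[100:216,255:415]=1
    m=sub&(hsv[...,1]<50)&(hsv[...,2]>120)&(z>.035)&(z<.062)
    p=(W[m][:,:2]*1000).astype(np.float32);print("rack",cv2.minAreaRect(p))
    for r,n in(((slice(230,285),slice(165,220)),"pad"),):
        q=W[r];hh=hsv[r];m=(hh[...,1]<90)
        p=q[m];print(n,cv2.minEnclosingCircle((p[:,:2]*1000).astype(np.float32)),np.nanmedian(p[:,2]))
    m=sub&(hsv[...,1]<50)&(hsv[...,2]<140)&(z>.056)&(z<.07)
    p=W[m];print("grey",m.sum(),p.mean(0))
    for a,b in((290,264),(342,266)):
        q=W[b-16:b+17,a-16:a+17].reshape(-1,3);q=q[q[:,2]>.03];print("castor",len(q),q.mean(0),q[:,2].max())
E
python3 m.py
```

```text
top
red 151 top 0.1378 mean [ 0.636  -0.0404] enc [ 0.6363 -0.0402]
blue 156 top 0.1375 mean [ 0.5683 -0.0849] enc [ 0.5684 -0.0848]
green 113 top 0.1376 mean [0.5901 0.0278] enc [0.5905 0.0271]
yellow 408 top 0.065 mean [ 0.6245 -0.0965] enc [ 0.6232 -0.0961]
orange 4927 ((383.560302734375, -258.7423095703125), (180.1649627685547, 109.68087005615234), 77.11857604980469) 0.0231
scene
red 123 top 0.1367 mean [ 0.6411 -0.0396] enc [ 0.6392 -0.0386]
blue 112 top 0.137 mean [ 0.5733 -0.0839] enc [ 0.5717 -0.0847]
green 128 top 0.137 mean [0.5943 0.0288] enc [0.592  0.0302]
yellow 268 top 0.0646 mean [ 0.6293 -0.0946] enc [ 0.6268 -0.0965]
orange 1714 ((386.13653564453125, -257.3525695800781), (181.22085571289062, 116.52154541015625), 76.8764877319336) 0.0216
rack ((616.3163452148438, -36.25212097167969), (270.7442321777344, 161.35948181152344), 78.67469787597656)
pad ((409.1491394042969, 246.33099365234375), 50.021522521972656) 0.0044057947444211855
grey 569 [0.63553572 0.00703127 0.06197334]
castor 549 [0.40118569 0.04655605 0.03829372] 0.043761180646955014
castor 549 [ 0.3990907  -0.05571713  0.03829488] 0.044455592816805146
```

```bash
cat > go.py <<'E'
# go.py x y z a : shift in tool axes and turn from present pose to target
import sys
from h import *
x,y,z,a=map(float,sys.argv[1:5]);s=env.get_state();R=s["ee_rot"]
d=R.T@(np.array([x,y,z])-s["tool_pos"]);c=np.arctan2(R[1,0],R[0,0])
print("t",round(s["time_s"],2),"pos",s["tool_pos"].round(4),"a",np.degrees(c).round(2),"open",round(s["opening"],3),"grip",round(s["grasp_force"],1),"F",s["ft_force"].round(1))
print("shift",d.round(4),"yaw",round((c-np.radians(a)+np.pi)%(2*np.pi)-np.pi,4))
E
python3 go.py .570 -.0852 .22 -11.3
```

```text
t 0.1 pos [ 0.219  -0.5315  0.2388] a 22.39 open 1.003 grip 0.0 F [ 0.7 -0.2  1. ]
shift [ 0.4945 -0.2789  0.0191] yaw 0.588
```

```bash
python3 -m crank '[[[0.02,-0.011,0,0.03],[0.055,-0.031,0,0.08],[0.09,-0.051,0,0.14],[0.125,-0.07,0,0.2],[0.16,-0.09,0,0.26],[0.195,-0.11,0,0.32],[0.23,-0.13,0,0.38],[0.265,-0.15,0,0.44],[0.3,-0.17,0,0.5],[0.335,-0.19,0,0.56],[0.37,-0.209,0,0.588],[0.395,-0.223,0,0.588]]]' 1 50; python3 go.py .570 -.0852 .22 -11.3
```

```text
time_s: 1.1
tool_pos: [0.5006, -0.1722, 0.2391]
ee_rot: [[0.98, -0.197, 0.0], [-0.197, -0.98, 0.001], [-0.0, -0.001, -1.0]]
ft_force: [0.3, -0.2, -0.6]
opening: 1.001
grasp_force: 0.0
t 1.1 pos [ 0.5006 -0.1722  0.2391] a -11.36 open 1.001 grip 0.0 F [ 0.3 -0.2 -0.6]
shift [ 0.0509 -0.099   0.0192] yaw -0.0011
```

```bash
python3 -m crank '[[[0.01,-0.02,0,0],[0.025,-0.05,0.005,0],[0.04,-0.08,0.012,0],[0.048,-0.094,0.017,0],[0.051,-0.099,0.019,0],[0.051,-0.099,0.019,0],[0.051,-0.099,0.019,0]]]'; python3 go.py .570 -.0852 .081 -11.3
```

```text
time_s: 1.68
tool_pos: [0.5683, -0.0883, 0.2202]
ee_rot: [[0.981, -0.196, -0.001], [-0.196, -0.981, -0.0], [-0.001, 0.0, -1.0]]
ft_force: [-0.3, -0.1, -0.1]
opening: 0.998
grasp_force: 0.0
t 1.68 pos [ 0.5683 -0.0883  0.2202] a -11.28 open 0.998 grip 0.0 F [-0.3 -0.1 -0.1]
shift [ 0.0011 -0.0034  0.1392] yaw 0.0003
```

```bash
python3 -m crank '[[[0.001,-0.0035,0.01,0],[0.001,-0.0035,0.03,0],[0.001,-0.0035,0.055,0],[0.001,-0.0035,0.08,0],[0.001,-0.0035,0.1,0],[0.001,-0.0035,0.118,0],[0.001,-0.0035,0.13,0],[0.001,-0.0035,0.137,0],[0.001,-0.0035,0.139,0],[0.001,-0.0035,0.139,0],[0.001,-0.0035,0.139,0]]]'
python3 go.py .570 -.0852 .081 -11.3
python3 - <<'E'
from h import *
c=env.capture("scene");cv2.imwrite("pics/s1.png",cv2.resize(c["img"][150:290,200:400,::-1],None,fx=4,fy=4)[:600])
E
```

```text
time_s: 2.6
tool_pos: [0.5707, -0.0849, 0.0822]
ee_rot: [[0.981, -0.196, 0.001], [-0.196, -0.981, -0.0], [0.001, 0.0, -1.0]]
ft_force: [-0.6, -0.1, 1.0]
opening: 1.001
grasp_force: 0.0
t 2.6 pos [ 0.5707 -0.0849  0.0822] a -11.31 open 1.001 grip 0.0 F [-0.6 -0.1  1. ]
shift [-0.0007  0.0004  0.0012] yaw -0.0002
```

View pics/s1.png

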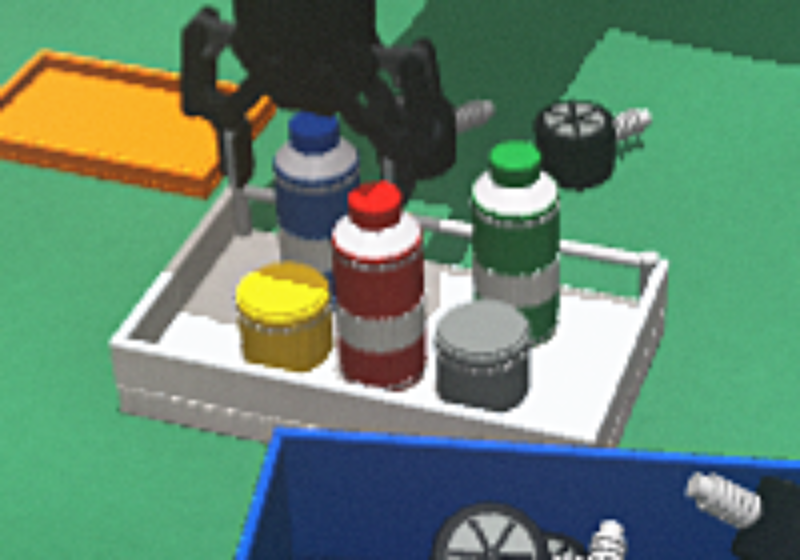

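The fingers stand either side of the blue can (crop 318,200), with about equal gaps. Next I close and lift.

```bash
python3 -m crank '[[[0,0,0,0],[0,0,0,0],[0,0,0,0],[0,0,0,0],[0,0,0,0],[0,0,0,0],[0,0,0,0],[0,0,0,0],[0,0,0,0],[0,0,0,0]]]' 0 50; python3 go.py .570 -.0852 .24 -11.3
```

```text
time_s: 3.48
tool_pos: [0.5706, -0.0847, 0.0819]
ee_rot: [[0.981, -0.196, 0.001], [-0.196, -0.981, -0.0], [0.001, 0.0, -1.0]]
ft_force: [-1.7, -0.5, 6.1]
opening: 0.551
grasp_force: 51.1
t 3.48 pos [ 0.5706 -0.0847  0.0819] a -11.3 open 0.551 grip 51.1 F [-1.7 -0.5  6.1]
shift [-0.0004  0.0006 -0.1581] yaw 0.0001
```

```bash
python3 -m crank '[[[0,0,-0.005,0],[0,0,-0.015,0],[0,0,-0.03,0],[0,0,-0.05,0],[0,0,-0.07,0],[0,0,-0.09,0],[0,0,-0.11,0],[0,0,-0.13,0],[0,0,-0.145,0],[0,0,-0.155,0],[0,0,-0.158,0],[0,0,-0.158,0]]]' ; python3 go.py .375 -.299 .24 -12.9
```

```text
time_s: 4.48
tool_pos: [0.5705, -0.0847, 0.2399]
ee_rot: [[0.981, -0.196, 0.001], [-0.196, -0.981, -0.0], [0.001, -0.0, -1.0]]
ft_force: [0.6, -0.2, -1.5]
opening: 0.551
grasp_force: 51.5
t 4.48 pos [ 0.5705 -0.0847  0.2399] a -11.3 open 0.551 grip 51.5 F [ 0.6 -0.2 -1.5]
shift [-1.497e-01  2.485e-01 -2.000e-04] yaw 0.0279
```

```bash
python3 -m crank '[[[-0.006,0.01,0,0.002],[-0.02,0.033,0,0.006],[-0.036,0.06,0,0.01],[-0.054,0.09,0,0.014],[-0.072,0.12,0,0.018],[-0.09,0.15,0,0.02],[-0.108,0.18,0,0.024],[-0.124,0.206,0,0.028],[-0.137,0.227,0,0.028],[-0.146,0.242,0,0.028],[-0.1497,0.2485,0,0.028],[-0.1497,0.2485,0,0.028]]]'; python3 go.py .375 -.299 .069 -12.9
```

```text
time_s: 5.48
tool_pos: [0.3736, -0.2998, 0.2385]
ee_rot: [[0.974, -0.225, -0.001], [-0.225, -0.974, 0.001], [-0.001, -0.001, -1.0]]
ft_force: [0.5, 0.4, -1.0]
opening: 0.548
grasp_force: 51.7
t 5.48 pos [ 0.3736 -0.2998  0.2385] a -13.03 open 0.548 grip 51.7 F [ 0.5  0.4 -1. ]
shift [ 0.0014 -0.001   0.1695] yaw -0.0023
```

```bash
python3 -m crank '[[[0.001,-0.001,0.01,0],[0.001,-0.001,0.03,0],[0.001,-0.001,0.055,0],[0.001,-0.001,0.08,0],[0.001,-0.001,0.105,0],[0.001,-0.001,0.127,0],[0.001,-0.001,0.145,0],[0.001,-0.001,0.158,0],[0.001,-0.001,0.166,0],[0.001,-0.001,0.17,0],[0.001,-0.001,0.1705,0],[0.001,-0.001,0.1705,0]]]'; python3 go.py .375 -.299 .0672 -12.9
```

```text
time_s: 6.48
tool_pos: [0.3764, -0.2981, 0.0691]
ee_rot: [[0.975, -0.223, 0.0], [-0.223, -0.975, -0.0], [0.0, 0.0, -1.0]]
ft_force: [0.3, 0.4, -1.1]
opening: 0.551
grasp_force: 51.6
t 6.48 pos [ 0.3764 -0.2981  0.0691] a -12.87 open 0.551 grip 51.6 F [ 0.3  0.4 -1.1]
shift [-0.0012  0.0012  0.0019] yaw 0.0005
```

Lower 2 mm, then release.

```bash
python3 -m crank '[[[0,0,0.001,0],[0,0,0.002,0],[0,0,0.002,0]]]'; python3 -m crank '[[[0,0,0,0],[0,0,0,0],[0,0,0,0],[0,0,0,0],[0,0,0,0],[0,0,-0.005,0],[0,0,-0.025,0],[0,0,-0.055,0],[0,0,-0.09,0],[0,0,-0.125,0],[0,0,-0.15,0],[0,0,-0.16,0]]]' 0.8; python3 go.py .6375 -.040 .235 -11.3
```

```text
time_s: 6.73
tool_pos: [0.3762, -0.2984, 0.0671]
ee_rot: [[0.975, -0.223, 0.0], [-0.223, -0.975, -0.0], [0.001, 0.0, -1.0]]
ft_force: [0.5, -0.0, -2.0]
opening: 0.548
grasp_force: 51.6
time_s: 7.73
tool_pos: [0.3767, -0.2989, 0.2311]
ee_rot: [[0.975, -0.223, 0.003], [-0.223, -0.975, -0.004], [0.004, 0.003, -1.0]]
ft_force: [0.2, -1.7, 0.2]
opening: 0.797
grasp_force: 0.0
t 7.73 pos [ 0.3767 -0.2989  0.2311] a -12.9 open 0.797 grip 0.0 F [ 0.2 -1.7  0.2]
shift [ 0.1965 -0.3105 -0.0039] yaw -0.0279
```

```bash
python3 -m crank '[[[0.008,-0.012,0,0],[0.024,-0.037,0,0],[0.043,-0.068,0,-0.01],[0.063,-0.1,0,-0.02],[0.083,-0.132,0,-0.028],[0.104,-0.164,0,-0.028],[0.124,-0.196,0,-0.028],[0.144,-0.228,0,-0.028],[0.163,-0.258,0,-0.028],[0.18,-0.284,0,-0.028],[0.191,-0.302,0,-0.028],[0.1965,-0.3105,0,-0.028]]]' 1
python3 - <<'E'
from h import *
from m import measure
caps={n:env.capture(n) for n in("top","scene")};measure("",caps)
E
python3 go.py .6375 -.040 .081 -11.3
```

```text
time_s: 8.73
tool_pos: [0.6381, -0.0372, 0.2258]
ee_rot: [[0.981, -0.194, -0.001], [-0.194, -0.981, 0.001], [-0.001, -0.0, -1.0]]
ft_force: [-0.0, 0.2, 0.0]
opening: 1.0
grasp_force: 0.0
top
red 145 top 0.1379 mean [ 0.6362 -0.0405] enc [ 0.6364 -0.04  ]
blue 169 top 0.1222 mean [ 0.3752 -0.2978] enc [ 0.3747 -0.2976]
green 4 top 0.3618 mean [ 0.6018 -0.0303] enc [ 0.6018 -0.0303]
yellow 1 top 0.0323 mean [ 0.6818 -0.395 ] enc [ 0.6818 -0.395 ]
orange 4038 ((383.9727478027344, -258.3226318359375), (180.31422424316406, 110.94145202636719), 77.63685607910156) 0.0383
scene
red 121 top 0.1372 mean [ 0.6413 -0.0393] enc [ 0.6397 -0.0396]
blue 70 top 0.1207 mean [ 0.3799 -0.297 ] enc [ 0.376  -0.2971]
green 127 top 0.1368 mean [0.5944 0.0292] enc [0.5924 0.0286]
yellow 153 top 0.0646 mean [ 0.6266 -0.0956] enc [ 0.6267 -0.0946]
orange 1305 ((385.6382751464844, -257.9747009277344), (182.32034301757812, 116.19991302490234), 77.35813903808594) 0.0227
t 8.83 pos [ 0.6373 -0.0385  0.2259] a -11.2 open 1.0 grip 0.0 F [-0.5 -0.7 -0.3]
shift [0.0007 0.0015 0.1449] yaw 0.0017
```

```bash
python3 -m crank '[[[0.001,0.0025,0.01,0],[0.001,0.0025,0.03,0],[0.001,0.0025,0.055,0],[0.001,0.0025,0.08,0],[0.001,0.0025,0.1,0],[0.001,0.0025,0.12,0],[0.001,0.0025,0.134,0],[0.001,0.0025,0.141,0],[0.001,0.0025,0.144,0],[0.001,0.0025,0.144,0],[0.001,0.0025,0.144,0]]]'
python3 go.py .6375 -.0408 .081 -11.3
python3 - <<'E'
from h import *
c=env.capture("scene");cv2.imwrite("pics/s2.png",cv2.resize(c["img"][150:290,200:400,::-1],None,fx=4,fy=4)[:600])
E
```

```text
time_s: 9.75
tool_pos: [0.6376, -0.0426, 0.0837]
ee_rot: [[0.981, -0.196, 0.001], [-0.196, -0.981, -0.0], [0.001, -0.0, -1.0]]
ft_force: [0.1, 0.6, 0.3]
opening: 0.998
grasp_force: 0.0
t 9.75 pos [ 0.6376 -0.0426  0.0837] a -11.32 open 0.998 grip 0.0 F [0.1 0.6 0.3]
shift [-0.0004 -0.0018  0.0027] yaw -0.0004
```

View pics/s2.png

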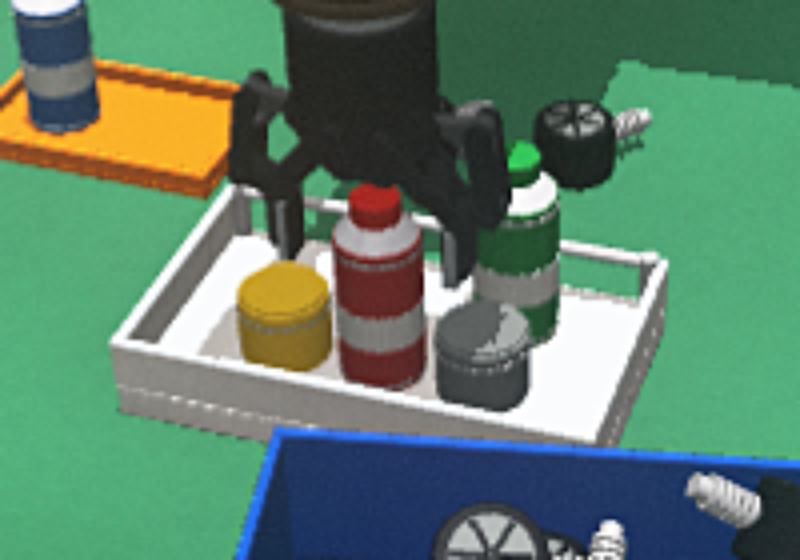

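The blue can stands upright in the tray (58,70), and the fingers straddle red (378,280) above the tins.

```bash
python3 -m crank '[[[0,-0.002,0.002,0],[0,-0.002,0.002,0],[0,-0.002,0.002,0],[0,-0.002,0.002,0],[0,-0.002,0.002,0],[0,-0.002,0.002,0],[0,-0.002,0.002,0],[0,-0.002,0.002,0],[0,-0.002,0.002,0],[0,-0.002,0.002,0]]]' 0 50; python3 go.py .6375 -.0408 .24 -11.3
```

```text
time_s: 10.63
tool_pos: [0.6381, -0.0401, 0.0813]
ee_rot: [[0.981, -0.196, 0.001], [-0.196, -0.981, 0.0], [0.001, -0.0, -1.0]]
ft_force: [-0.0, 1.1, 5.8]
opening: 0.549
grasp_force: 51.4
t 10.63 pos [ 0.6381 -0.0401  0.0813] a -11.29 open 0.549 grip 51.4 F [-0.   1.1  5.8]
shift [-0.0003  0.0008 -0.1587] yaw 0.0001
```

```bash
python3 -m crank '[[[0,0,-0.005,0],[0,0,-0.015,0],[0,0,-0.03,0],[0,0,-0.05,0],[0,0,-0.07,0],[0,0,-0.09,0],[0,0,-0.11,0],[0,0,-0.13,0],[0,0,-0.147,0],[0,0,-0.158,0],[0,0,-0.163,0],[0,0,-0.163,0]]]' ; python3 go.py .394 -.217 .24 -12.9
```

```text
time_s: 11.63
tool_pos: [0.638, -0.0402, 0.2448]
ee_rot: [[0.981, -0.196, 0.001], [-0.196, -0.981, -0.0], [0.001, -0.0, -1.0]]
ft_force: [0.7, 0.3, -1.5]
opening: 0.549
grasp_force: 51.6
t 11.63 pos [ 0.638  -0.0402  0.2448] a -11.3 open 0.549 grip 51.6 F [ 0.7  0.3 -1.5]
shift [-0.2046  0.2212  0.0046] yaw 0.0279
```

```bash
python3 -m crank '[[[-0.008,0.009,0,0],[-0.025,0.027,0,0],[-0.045,0.049,0,0],[-0.067,0.072,0,0.01],[-0.089,0.096,0,0.02],[-0.111,0.12,0,0.028],[-0.133,0.144,0,0.028],[-0.155,0.168,0,0.028],[-0.175,0.19,0,0.028],[-0.19,0.206,0,0.028],[-0.2,0.217,0,0.028],[-0.2046,0.2212,0.002,0.028]]]'; python3 -m crank '[[[0,0,0,0],[0,0,0,0]]]'; python3 go.py .394 -.217 .068 -12.9
```

```text
time_s: 12.63
tool_pos: [0.3919, -0.2179, 0.2411]
ee_rot: [[0.974, -0.225, -0.001], [-0.225, -0.974, 0.0], [-0.001, -0.0, -1.0]]
ft_force: [-0.2, -0.5, -1.2]
opening: 0.55
grasp_force: 51.7
time_s: 12.8
tool_pos: [0.3937, -0.2167, 0.2412]
ee_rot: [[0.975, -0.224, -0.001], [-0.224, -0.975, 0.001], [-0.001, -0.001, -1.0]]
ft_force: [0.2, -0.8, -1.6]
opening: 0.55
grasp_force: 51.7
t 12.8 pos [ 0.3937 -0.2167  0.2412] a -12.94 open 0.55 grip 51.7 F [ 0.2 -0.8 -1.6]
shift [0.0005 0.0003 0.1732] yaw -0.0007
```

```bash
python3 -m crank '[[[0,0,0.01,0],[0,0,0.03,0],[0,0,0.055,0],[0,0,0.08,0],[0,0,0.105,0],[0,0,0.13,0],[0,0,0.149,0],[0,0,0.161,0],[0,0,0.169,0],[0,0,0.173,0],[0,0,0.173,0],[0,0,0.173,0]]]'; python3 go.py .394 -.217 .0665 -12.9
```

```text
time_s: 13.8
tool_pos: [0.3942, -0.2169, 0.0691]
ee_rot: [[0.975, -0.223, 0.0], [-0.223, -0.975, -0.0], [0.0, 0.0, -1.0]]
ft_force: [0.1, 0.8, -2.1]
opening: 0.551
grasp_force: 51.7
t 13.8 pos [ 0.3942 -0.2169  0.0691] a -12.88 open 0.551 grip 51.7 F [ 0.1  0.8 -2.1]
shift [-0.0002  0.0001  0.0026] yaw 0.0004
```

```bash
python3 -m crank '[[[0,0,0.001,0],[0,0,0.002,0],[0,0,0.0025,0]]]'; python3 -m crank '[[[0,0,0,0],[0,0,0,0],[0,0,0,0],[0,0,0,0],[0,0,0,0],[0,0,-0.005,0],[0,0,-0.025,0],[0,0,-0.055,0],[0,0,-0.09,0],[0,0,-0.125,0],[0,0,-0.15,0],[0,0,-0.16,0]]]' 0.75; python3 go.py .6258 -.097 .2 -11.3
```

```text
time_s: 14.05
tool_pos: [0.394, -0.2171, 0.0666]
ee_rot: [[0.975, -0.223, 0.001], [-0.223, -0.975, -0.0], [0.001, 0.0, -1.0]]
ft_force: [-0.3, -0.7, -2.4]
opening: 0.549
grasp_force: 51.7
time_s: 15.05
tool_pos: [0.3945, -0.2175, 0.2305]
ee_rot: [[0.975, -0.223, 0.004], [-0.223, -0.975, -0.003], [0.004, 0.002, -1.0]]
ft_force: [-0.3, -0.4, 0.7]
opening: 0.751
grasp_force: 0.0
t 15.05 pos [ 0.3945 -0.2175  0.2305] a -12.9 open 0.751 grip 0.0 F [-0.3 -0.4  0.7]
shift [ 0.1984 -0.1691  0.031 ] yaw -0.0279
```

```bash
python3 -m crank '[[[0.008,-0.007,0,0],[0.025,-0.021,0,0],[0.045,-0.038,0,-0.01],[0.067,-0.057,0,-0.02],[0.09,-0.077,0,-0.028],[0.112,-0.095,0,-0.028],[0.134,-0.114,0,-0.028],[0.155,-0.132,0.01,-0.028],[0.173,-0.147,0.02,-0.028],[0.187,-0.159,0.026,-0.028],[0.195,-0.166,0.03,-0.028],[0.1984,-0.1691,0.031,-0.028]]]' 1
python3 - <<'E'
from h import *
from m import measure
caps={n:env.capture(n) for n in("top","scene")};measure("",caps)
E
python3 go.py .6258 -.097 .036 -11.3
```

```text
time_s: 16.05
tool_pos: [0.6255, -0.0952, 0.1929]
ee_rot: [[0.981, -0.195, -0.003], [-0.195, -0.981, 0.001], [-0.003, -0.001, -1.0]]
ft_force: [0.5, -0.9, 0.5]
opening: 1.0
grasp_force: 0.0
top
red 160 top 0.1224 mean [ 0.3932 -0.2162] enc [ 0.3934 -0.2163]
blue 170 top 0.1223 mean [ 0.3752 -0.2978] enc [ 0.3747 -0.2982]
green 7 top 0.299 mean [ 0.6018 -0.1587] enc [ 0.6018 -0.1586]
orange 2228 ((390.6672058105469, -228.1730499267578), (242.1931915283203, 108.90007019042969), 77.22434997558594) 0.5292
scene
red 6 top 0.1162 mean [ 0.4046 -0.2233] enc [ 0.4036 -0.2235]
blue 69 top 0.121 mean [ 0.3799 -0.2969] enc [ 0.3786 -0.297 ]
green 124 top 0.1366 mean [0.5942 0.0287] enc [0.5933 0.0282]
yellow 146 top 0.0639 mean [ 0.6276 -0.0973] enc [ 0.6285 -0.095 ]
orange 974 ((385.69317626953125, -257.705810546875), (180.7834014892578, 115.51012420654297), 76.7913589477539) 0.0454
t 16.15 pos [ 0.625  -0.0961  0.1944] a -11.27 open 0.999 grip 0.0 F [-0.3  0.2 -0.1]
shift [0.0012 0.0008 0.1584] yaw 0.0006
```

```bash
python3 -m crank '[[[0.001,0.001,0.01,0],[0.001,0.001,0.03,0],[0.001,0.001,0.055,0],[0.001,0.001,0.08,0],[0.001,0.001,0.1,0],[0.001,0.001,0.12,0],[0.001,0.001,0.137,0],[0.001,0.001,0.149,0],[0.001,0.001,0.155,0],[0.001,0.001,0.157,0],[0.001,0.001,0.157,0],[0.001,0.001,0.157,0]]]'
python3 go.py .6258 -.097 .037 -11.3
python3 - <<'E'
from h import *
c=env.capture("scene");cv2.imwrite("pics/s3.png",cv2.resize(c["img"][150:290,200:400,::-1],None,fx=4,fy=4)[:600])
E
```

```text
time_s: 17.15
tool_pos: [0.6262, -0.0979, 0.0393]
ee_rot: [[0.981, -0.196, 0.001], [-0.196, -0.981, -0.0], [0.001, 0.0, -1.0]]
ft_force: [-1.2, -0.7, 0.4]
opening: 1.0
grasp_force: 0.0
t 17.15 pos [ 0.6262 -0.0979  0.0393] a -11.31 open 1.0 grip 0.0 F [-1.2 -0.7  0.4]
shift [-0.0005 -0.0008  0.0023] yaw -0.0001
```

View pics/s3.png

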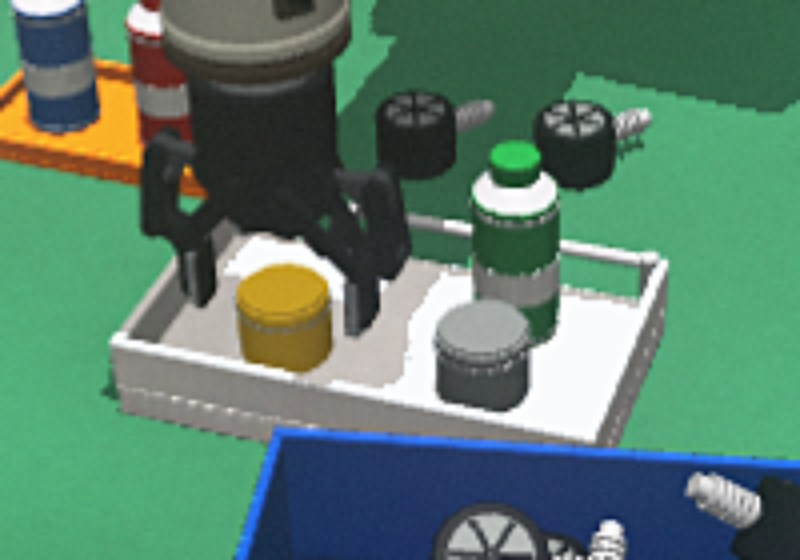

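Both cans are upright in the tray. The fingers straddle the yellow tin (285,315), clear of the walls and the grey tin.

```bash
python3 -m crank '[[[-0.0005,-0.001,0.002,0],[-0.0005,-0.001,0.003,0],[-0.0005,-0.001,0.003,0],[-0.0005,-0.001,0.003,0],[-0.0005,-0.001,0.003,0],[-0.0005,-0.001,0.003,0],[-0.0005,-0.001,0.003,0],[-0.0005,-0.001,0.003,0],[-0.0005,-0.001,0.003,0]]]' 0 50; python3 go.py .55 -.08 .2 -11.3
```

```text
time_s: 17.95
tool_pos: [0.6256, -0.0965, 0.0356]
ee_rot: [[0.981, -0.196, 0.0], [-0.196, -0.981, 0.0], [0.0, -0.0, -1.0]]
ft_force: [-1.3, 1.2, 5.2]
opening: 0.597
grasp_force: 52.4
t 17.95 pos [ 0.6256 -0.0965  0.0356] a -11.3 open 0.597 grip 52.4 F [-1.3  1.2  5.2]
shift [-0.0773 -0.0014 -0.1644] yaw 0.0001
```

```bash
python3 -m crank '[[[0,0,-0.005,0],[0,0,-0.015,0],[0,0,-0.03,0],[0,0,-0.05,0],[0,0,-0.07,0],[0,0,-0.09,0],[0,0,-0.11,0],[0,0,-0.13,0],[-0.01,0,-0.147,0],[-0.03,0,-0.158,0],[-0.05,0,-0.163,0],[-0.075,0,-0.165,0]]]' ; python3 -m crank '[[[-0.025,0,0,0],[-0.05,0,0,0],[-0.075,0,0,0],[-0.1,0,0,0],[-0.11,0,0,0],[-0.115,0,0,0]]]'; python3 go.py .4095 .246 .2 -11.3
```

```text
time_s: 18.95
tool_pos: [0.5517, -0.0819, 0.2019]
ee_rot: [[0.981, -0.196, 0.002], [-0.196, -0.981, -0.0], [0.002, 0.0, -1.0]]
ft_force: [0.7, 0.7, -2.0]
opening: 0.596
grasp_force: 52.3
time_s: 19.45
tool_pos: [0.4381, -0.0591, 0.2012]
ee_rot: [[0.981, -0.196, 0.001], [-0.196, -0.981, -0.0], [0.001, 0.0, -1.0]]
ft_force: [0.4, 0.9, -2.2]
opening: 0.594
grasp_force: 52.3
t 19.45 pos [ 0.4381 -0.0591  0.2012] a -11.3 open 0.594 grip 52.3 F [ 0.4  0.9 -2.2]
shift [-0.0879 -0.2936  0.0011] yaw -0.0
```

```bash
python3 -m crank '[[[-0.003,-0.01,0,0],[-0.009,-0.03,0,0],[-0.018,-0.06,0,0],[-0.027,-0.09,0,0],[-0.036,-0.12,0,0],[-0.046,-0.153,0,0],[-0.056,-0.187,0,0],[-0.065,-0.218,0,0],[-0.073,-0.246,0,0],[-0.08,-0.269,0,0],[-0.085,-0.286,0,0],[-0.087,-0.293,0,0]]]'; python3 -m crank '[[[0,0,0,0],[0,0,0,0]]]';python3 - <<'E'
from h import *
c=env.capture("scene");cv2.imwrite("pics/s4.png",cv2.resize(c["img"][120:260,340:540,::-1],None,fx=4,fy=4))
W=cloud(c);q=W[180:215,398:446];hsv=cv2.cvtColor(c["img"],cv2.COLOR_RGB2HSV)[180:215,398:446]
p=q[(hsv[...,1]<90)&(q[...,2]<.02)];print("pad scene",cv2.minEnclosingCircle((p[:,:2]*1000).astype(np.float32)))
E
python3 go.py .4104 .2456 .022 -11.3
```

```text
time_s: 20.45
tool_pos: [0.4112, 0.2479, 0.2002]
ee_rot: [[0.981, -0.194, -0.0], [-0.194, -0.981, 0.001], [-0.001, -0.0, -1.0]]
ft_force: [0.6, -0.5, -2.4]
opening: 0.599
grasp_force: 52.5
time_s: 20.62
tool_pos: [0.4114, 0.2451, 0.2001]
ee_rot: [[0.981, -0.195, -0.001], [-0.195, -0.981, -0.0], [-0.0, 0.0, -1.0]]
ft_force: [0.9, -0.8, -2.0]
opening: 0.595
grasp_force: 52.5
pad scene ((409.831787109375, 247.1156005859375), 51.95555877685547)
t 20.67 pos [0.4115 0.2447 0.2002] a -11.3 open 0.596 grip 52.5 F [ 0.2 -0.2 -2.5]
shift [-0.0013 -0.0008  0.1782] yaw -0.0
```

View pics/s4.png

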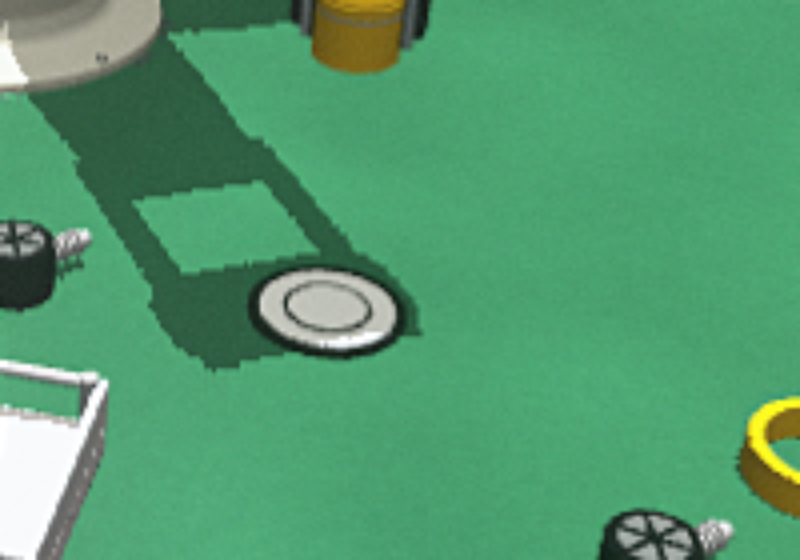

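The tin is held level above the pad (crop 328,308), and both views agree on the pad's centre. I'll lower it.

```bash
python3 -m crank '[[[-0.0015,-0.001,0.01,0],[-0.0015,-0.001,0.03,0],[-0.0015,-0.001,0.055,0],[-0.0015,-0.001,0.08,0],[-0.0015,-0.001,0.105,0],[-0.0015,-0.001,0.13,0],[-0.0015,-0.001,0.151,0],[-0.0015,-0.001,0.165,0],[-0.0015,-0.001,0.173,0],[-0.0015,-0.001,0.177,0],[-0.0015,-0.001,0.178,0],[-0.0015,-0.001,0.178,0]]]'; python3 go.py .4103 .246 .0196 -11.3
```

```text
time_s: 21.67
tool_pos: [0.4103, 0.2462, 0.0228]
ee_rot: [[0.981, -0.196, 0.001], [-0.196, -0.981, 0.0], [0.001, -0.0, -1.0]]
ft_force: [0.3, -0.3, -1.2]
opening: 0.594
grasp_force: 52.5
t 21.67 pos [0.4103 0.2462 0.0228] a -11.32 open 0.594 grip 52.5 F [ 0.3 -0.3 -1.2]
shift [0.     0.0002 0.0032] yaw -0.0004
```

```bash
python3 -m crank '[[[0,0,0.001,0],[0,0,0.002,0],[0,0,0.003,0],[0,0,0.003,0]]]'; python3 -m crank '[[[0,0,0,0],[0,0,0,0],[0,0,0,0],[0,0,0,0],[0,0,0,0],[0,0,-0.005,0],[0,0,-0.025,0],[0,0,-0.055,0],[0,0,-0.09,0],[0,0,-0.13,0],[0,0,-0.17,0],[0,0,-0.21,0]]]' 0.9; python3 go.py .394 -.2171 .23 -12.9
```

```text
time_s: 22.0
tool_pos: [0.4102, 0.2464, 0.0196]
ee_rot: [[0.981, -0.196, 0.001], [-0.196, -0.981, 0.0], [0.001, -0.001, -1.0]]
ft_force: [-0.2, 0.3, -1.0]
opening: 0.594
grasp_force: 52.7
time_s: 23.0
tool_pos: [0.4094, 0.2461, 0.2318]
ee_rot: [[0.981, -0.196, 0.0], [-0.196, -0.981, 0.0], [0.0, -0.0, -1.0]]
ft_force: [0.6, 0.4, -0.0]
opening: 0.897
grasp_force: 0.0
t 23.0 pos [0.4094 0.2461 0.2318] a -11.3 open 0.897 grip 0.0 F [ 0.6  0.4 -0. ]
shift [0.0756 0.4572 0.0017] yaw 0.028
```

```bash
python3 -m crank '[[[0.003,0.02,0,0],[0.009,0.053,0,0],[0.015,0.091,0,0],[0.021,0.129,0,0],[0.028,0.167,0,0],[0.034,0.205,0,0.01],[0.04,0.243,0,0.02],[0.047,0.281,0,0.028],[0.053,0.319,0,0.028],[0.059,0.357,0,0.028],[0.065,0.394,0,0.028],[0.07,0.423,0,0.028]]]' 0.78;python3 -m crank '[[[0.003,0.016,0,0],[0.005,0.028,0,0],[0.0055,0.034,0,0],[0.0055,0.034,0,0],[0.0055,0.034,0,0]]]'
python3 - <<'E'
from h import *
from m import measure
caps={n:env.capture(n) for n in("top","scene")};measure("",caps)
c=caps["top"];cv2.imwrite("pics/t5.png",c["img"][...,::-1])
E
python3 go.py .394 -.217 .066 -12.9
```

```text
time_s: 24.0
tool_pos: [0.395, -0.1847, 0.2298]
ee_rot: [[0.975, -0.224, 0.0], [-0.224, -0.975, -0.001], [0.0, 0.0, -1.0]]
ft_force: [1.4, 0.6, -1.4]
opening: 0.78
grasp_force: 0.0
time_s: 24.42
tool_pos: [0.3936, -0.2159, 0.2294]
ee_rot: [[0.975, -0.223, 0.0], [-0.223, -0.975, 0.0], [0.0, -0.0, -1.0]]
ft_force: [-0.4, 0.5, -0.2]
opening: 0.778
grasp_force: 0.0
top
red 10 top 0.2308 mean [ 0.3896 -0.1733] enc [ 0.3896 -0.1733]
blue 1 top 0.3215 mean [ 0.4011 -0.1491] enc [ 0.4011 -0.1491]
green 90 top 0.1379 mean [0.5903 0.0281] enc [0.5903 0.0283]
yellow 505 top 0.0491 mean [0.4096 0.2443] enc [0.4093 0.2444]
orange 1199 ((408.3349914550781, -195.461181640625), (91.82486724853516, 134.28660583496094), 52.852325439453125) 0.4918
scene
red 70 top 0.1212 mean [ 0.3985 -0.2154] enc [ 0.3983 -0.216 ]
blue 69 top 0.1203 mean [ 0.3793 -0.297 ] enc [ 0.3788 -0.2972]
green 126 top 0.1373 mean [0.5941 0.0285] enc [0.5926 0.0293]
yellow 214 top 0.0491 mean [0.4143 0.2468] enc [0.4126 0.2492]
orange 1042 ((385.4714050292969, -257.3843078613281), (180.58094787597656, 116.2610092163086), 77.20452880859375) 0.0444
t 24.52 pos [ 0.3937 -0.2156  0.2294] a -12.84 open 0.78 grip 0.0 F [-0.4  0.8  0.2]
shift [0.0006 0.0014 0.1634] yaw 0.0011
```

View pics/t5.png

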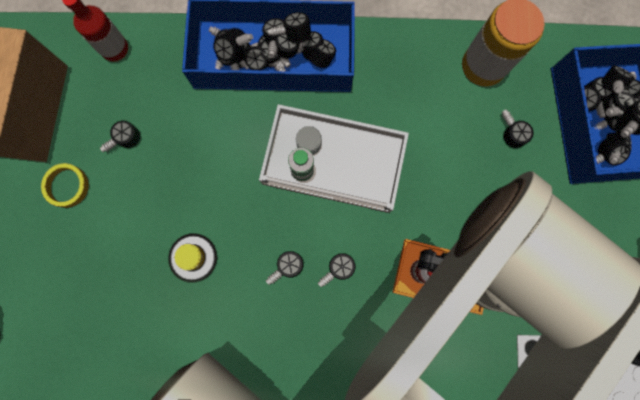

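The yellow tin sits within about 2 mm of the pad's middle (tin 187,257, pad 192,258, most of the gap being parallax). Green and grey are untouched. I'll re-grasp red next.

```bash
python3 -m crank '[[[0.0005,0.0015,0.01,0],[0.0005,0.0015,0.03,0],[0.0005,0.0015,0.055,0],[0.0005,0.0015,0.08,0],[0.0005,0.0015,0.105,0],[0.0005,0.0015,0.127,0],[0.0005,0.0015,0.145,0],[0.0005,0.0015,0.156,0],[0.0005,0.0015,0.161,0],[0.0005,0.0015,0.163,0],[0.0005,0.0015,0.163,0],[0.0005,0.0015,0.163,0]]]'; python3 go.py .394 -.217 .066 -12.9
```

```text
time_s: 25.52
tool_pos: [0.3941, -0.2184, 0.0671]
ee_rot: [[0.975, -0.223, 0.001], [-0.223, -0.975, -0.001], [0.001, 0.0, -1.0]]
ft_force: [0.2, -0.3, -0.1]
opening: 0.779
grasp_force: 0.0
t 25.52 pos [ 0.3941 -0.2184  0.0671] a -12.89 open 0.779 grip 0.0 F [ 0.2 -0.3 -0.1]
shift [-0.0004 -0.0013  0.0011] yaw 0.0001
```

```bash
python3 -m crank '[[[0,-0.001,0.001,0],[0,-0.001,0.001,0],[0,-0.001,0.001,0],[0,-0.001,0.001,0],[0,-0.001,0.001,0],[0,-0.001,0.001,0],[0,-0.001,0.001,0],[0,-0.001,0.001,0]]]' 0 50; python3 go.py .394 -.217 .066 -12.9; python3 -m crank '[[[0,0,-0.005,0],[0,0,-0.015,0],[0,0,-0.03,0],[0,0,-0.05,0],[0,0,-0.07,0],[0,0,-0.09,0],[0,0,-0.11,0],[0,0,-0.13,0],[0,0,-0.15,0],[0,0,-0.165,0],[0,0,-0.175,0],[0,0,-0.177,0]]]' ; python3 go.py .6378 -.0408 .241 -11.3
```

```text
time_s: 26.18
tool_pos: [0.3943, -0.2173, 0.066]
ee_rot: [[0.975, -0.223, 0.001], [-0.223, -0.975, -0.0], [0.001, 0.0, -1.0]]
ft_force: [-0.9, 1.5, 5.6]
opening: 0.548
grasp_force: 51.1
t 26.18 pos [ 0.3943 -0.2173  0.066 ] a -12.9 open 0.548 grip 51.1 F [-0.9  1.5  5.6]
shift [-0.0003 -0.0002  0.    ] yaw -0.0001
time_s: 27.18
tool_pos: [0.3942, -0.2174, 0.2445]
ee_rot: [[0.975, -0.223, 0.002], [-0.223, -0.975, -0.002], [0.002, 0.001, -1.0]]
ft_force: [0.5, 0.0, -2.7]
opening: 0.549
grasp_force: 51.6
t 27.18 pos [ 0.3942 -0.2174  0.2445] a -12.9 open 0.549 grip 51.6 F [ 0.5  0.  -2.7]
shift [ 0.198  -0.2266  0.0037] yaw -0.028
```

```bash
python3 -m crank '[[[0.008,-0.009,0,0],[0.024,-0.027,0,0],[0.043,-0.049,0,0],[0.065,-0.074,0,-0.01],[0.086,-0.098,0,-0.02],[0.107,-0.123,0,-0.028],[0.129,-0.148,0,-0.028],[0.15,-0.172,0,-0.028],[0.169,-0.194,0,-0.028],[0.184,-0.211,0,-0.028],[0.194,-0.222,0,-0.028],[0.198,-0.2266,0,-0.028]]]'; python3 -m crank '[[[0,0,0,0],[0,0,0,0],[0,0,0,0]]]'; python3 go.py .6376 -.0406 .083 -11.3
```

```text
time_s: 28.18
tool_pos: [0.6385, -0.0391, 0.2408]
ee_rot: [[0.981, -0.195, -0.002], [-0.195, -0.981, 0.001], [-0.002, -0.0, -1.0]]
ft_force: [0.1, 0.1, -1.8]
opening: 0.55
grasp_force: 51.7
time_s: 28.43
tool_pos: [0.6368, -0.0412, 0.2423]
ee_rot: [[0.98, -0.197, -0.0], [-0.197, -0.98, -0.0], [-0.0, 0.0, -1.0]]
ft_force: [-0.3, -0.3, -0.7]
opening: 0.552
grasp_force: 51.7
t 28.43 pos [ 0.6368 -0.0412  0.2423] a -11.34 open 0.552 grip 51.7 F [-0.3 -0.3 -0.7]
shift [ 0.0007 -0.0007  0.1593] yaw -0.0007
```

```bash
python3 -m crank '[[[0,0,0.01,0],[0,0,0.03,0],[0,0,0.055,0],[0,0,0.08,0],[0,0,0.1,0],[0,0,0.12,0],[0,0,0.137,0],[0,0,0.149,0],[0,0,0.155,0],[0,0,0.158,0],[0,0,0.158,0],[0,0,0.158,0]]]'; python3 go.py .6376 -.0406 .081 -11.3
```

```text
time_s: 29.43
tool_pos: [0.6378, -0.0406, 0.0852]
ee_rot: [[0.981, -0.196, 0.001], [-0.196, -0.981, -0.0], [0.001, -0.0, -1.0]]
ft_force: [-0.1, -0.2, -1.5]
opening: 0.552
grasp_force: 51.7
t 29.43 pos [ 0.6378 -0.0406  0.0852] a -11.3 open 0.552 grip 51.7 F [-0.1 -0.2 -1.5]
shift [-0.0002  0.      0.0042] yaw -0.0001
```

```bash
python3 -m crank '[[[0,0,0.001,0],[0,0,0.002,0],[0,0,0.003,0],[0,0,0.004,0],[0,0,0.004,0]]]'; python3 -m crank '[[[0,0,0,0],[0,0,0,0],[0,0,0,0],[0,0,0,0],[0,0,0,0],[0,0,-0.005,0],[0,0,-0.025,0],[0,0,-0.055,0],[0,0,-0.09,0],[0,0,-0.125,0],[0,0,-0.15,0],[0,0,-0.155,0]]]' 0.8; python3 go.py .3762 -.2984 .235 -12.9
```

```text
time_s: 29.85
tool_pos: [0.6377, -0.0405, 0.0811]
ee_rot: [[0.981, -0.196, 0.001], [-0.196, -0.981, -0.0], [0.001, -0.0, -1.0]]
ft_force: [-2.4, 1.6, 6.4]
opening: 0.549
grasp_force: 52.2
time_s: 30.85
tool_pos: [0.6386, -0.0407, 0.241]
ee_rot: [[0.981, -0.196, 0.007], [-0.196, -0.981, -0.001], [0.007, -0.0, -1.0]]
ft_force: [-0.6, 1.0, 1.4]
opening: 0.799
grasp_force: 0.0
t 30.85 pos [ 0.6386 -0.0407  0.241 ] a -11.3 open 0.799 grip 0.0 F [-0.6  1.   1.4]
shift [-0.2068  0.3041  0.0046] yaw 0.028
```

```bash
python3 -m crank '[[[-0.008,0.011,0,0],[-0.025,0.036,0,0],[-0.045,0.067,0,0],[-0.067,0.099,0,0.01],[-0.088,0.13,0,0.02],[-0.11,0.161,0,0.028],[-0.131,0.193,0,0.028],[-0.152,0.224,0,0.028],[-0.172,0.253,0,0.028],[-0.189,0.278,0,0.028],[-0.202,0.297,0,0.028],[-0.2068,0.3041,0.004,0.028]]]' 0.85; python3 -m crank '[[[0,0,0,0],[0,0,0,0],[0,0,0,0]]]'
python3 - <<'E'
from h import *
from m import measure
caps={n:env.capture(n) for n in("top","scene")};measure("",caps)
E
python3 go.py .3762 -.2982 .066 -12.9
```

```text
time_s: 31.85
tool_pos: [0.3726, -0.2999, 0.2309]
ee_rot: [[0.974, -0.226, -0.001], [-0.226, -0.974, -0.0], [-0.001, 0.0, -1.0]]
ft_force: [1.0, 0.6, 0.3]
opening: 0.851
grasp_force: 0.0
time_s: 32.1
tool_pos: [0.3755, -0.2975, 0.2309]
ee_rot: [[0.975, -0.223, -0.0], [-0.223, -0.975, 0.001], [-0.0, -0.001, -1.0]]
ft_force: [-0.0, 0.8, 0.3]
opening: 0.848
grasp_force: 0.0
top
red 145 top 0.1373 mean [ 0.6355 -0.0405] enc [ 0.6363 -0.0403]
blue 68 top 0.2852 mean [ 0.3763 -0.2365] enc [ 0.376  -0.2399]
green 109 top 0.1375 mean [0.5905 0.028 ] enc [0.5906 0.0283]
yellow 502 top 0.0488 mean [0.4093 0.2442] enc [0.4089 0.2437]
orange 3996 ((384.05926513671875, -259.10760498046875), (180.3606414794922, 112.09638977050781), 77.3998031616211) 0.3345
scene
red 119 top 0.1367 mean [ 0.6398 -0.0396] enc [ 0.6374 -0.0387]
blue 69 top 0.1218 mean [ 0.38   -0.2964] enc [ 0.3799 -0.2961]
green 123 top 0.1373 mean [0.5942 0.0289] enc [0.5938 0.0288]
yellow 222 top 0.0493 mean [0.414  0.2465] enc [0.412  0.2451]
orange 1376 ((382.47503662109375, -264.99676513671875), (196.9084014892578, 116.78939056396484), 77.12921905517578) 0.0212
t 32.2 pos [ 0.3757 -0.2974  0.2311] a -12.83 open 0.85 grip 0.0 F [0.2 0.2 0.4]
shift [0.0006 0.0007 0.1651] yaw 0.0013
```

Red is back within about 1 mm of its original reading. Blue is next.

```bash
python3 -m crank '[[[0.0006,0.0005,0.01,0],[0.0006,0.0005,0.03,0],[0.0006,0.0005,0.055,0],[0.0006,0.0005,0.08,0],[0.0006,0.0005,0.105,0],[0.0006,0.0005,0.129,0],[0.0006,0.0005,0.147,0],[0.0006,0.0005,0.158,0],[0.0006,0.0005,0.163,0],[0.0006,0.0005,0.165,0],[0.0006,0.0005,0.165,0],[0.0006,0.0005,0.165,0]]]'; python3 go.py .3762 -.2984 .066 -12.9
```

```text
time_s: 33.2
tool_pos: [0.376, -0.2991, 0.0671]
ee_rot: [[0.975, -0.223, 0.001], [-0.223, -0.975, -0.001], [0.001, 0.001, -1.0]]
ft_force: [0.7, 0.3, -0.1]
opening: 0.853
grasp_force: 0.0
t 33.2 pos [ 0.376  -0.2991  0.0671] a -12.89 open 0.853 grip 0.0 F [ 0.7  0.3 -0.1]
shift [ 0.     -0.0007  0.0011] yaw 0.0001
```

```bash
python3 -m crank '[[[0,-0.0007,0.0007,0],[0,-0.0007,0.0007,0],[0,-0.0007,0.0007,0],[0,-0.0007,0.0007,0],[0,-0.0007,0.0007,0],[0,-0.0007,0.0007,0],[0,-0.0007,0.0007,0],[0,-0.0007,0.0007,0],[0,-0.0007,0.0007,0]]]' 0 50; python3 go.py .3762 -.2984 .066 -12.9; python3 -m crank '[[[0,0,-0.005,0],[0,0,-0.015,0],[0,0,-0.03,0],[0,0,-0.05,0],[0,0,-0.07,0],[0,0,-0.09,0],[0,0,-0.11,0],[0,0,-0.13,0],[0,0,-0.15,0],[0,0,-0.165,0],[0,0,-0.175,0],[0,0,-0.177,0]]]' ; python3 go.py .5704 -.085 .241 -11.3
```

```text
time_s: 33.95
tool_pos: [0.376, -0.2983, 0.0664]
ee_rot: [[0.975, -0.223, 0.001], [-0.223, -0.975, -0.001], [0.001, 0.0, -1.0]]
ft_force: [-0.8, 1.8, 5.8]
opening: 0.55
grasp_force: 50.7
t 33.95 pos [ 0.376  -0.2983  0.0664] a -12.91 open 0.55 grip 50.7 F [-0.8  1.8  5.8]
shift [0.0002 0.     0.0004] yaw -0.0001
time_s: 34.95
tool_pos: [0.376, -0.2984, 0.2449]
ee_rot: [[0.975, -0.223, 0.002], [-0.223, -0.975, -0.002], [0.002, 0.002, -1.0]]
ft_force: [-0.0, 0.6, -0.7]
opening: 0.55
grasp_force: 51.6
t 34.95 pos [ 0.376  -0.2984  0.2449] a -12.9 open 0.55 grip 51.6 F [-0.   0.6 -0.7]
shift [ 0.1418 -0.2515  0.0038] yaw -0.028
```

```bash
python3 -m crank '[[[0.006,-0.01,0,0],[0.018,-0.032,0,0],[0.033,-0.058,0,0],[0.048,-0.086,0,-0.01],[0.064,-0.113,0,-0.02],[0.079,-0.14,0,-0.028],[0.094,-0.167,0,-0.028],[0.109,-0.194,0,-0.028],[0.122,-0.217,0,-0.028],[0.133,-0.235,0,-0.028],[0.14,-0.248,0,-0.028],[0.1418,-0.2515,0,-0.028]]]'; python3 -m crank '[[[0,0,0,0],[0,0,0,0],[0,0,0,0]]]'; python3 go.py .5704 -.085 .083 -11.3
```

```text
time_s: 35.95
tool_pos: [0.571, -0.0826, 0.2414]
ee_rot: [[0.981, -0.194, -0.002], [-0.194, -0.981, 0.001], [-0.002, -0.001, -1.0]]
ft_force: [0.5, -1.2, -1.1]
opening: 0.552
grasp_force: 51.7
time_s: 36.2
tool_pos: [0.5696, -0.0854, 0.2426]
ee_rot: [[0.98, -0.197, -0.0], [-0.197, -0.98, -0.0], [-0.0, 0.0, -1.0]]
ft_force: [0.5, -0.2, -1.7]
opening: 0.553
grasp_force: 51.7
t 36.2 pos [ 0.5696 -0.0854  0.2426] a -11.35 open 0.553 grip 51.7 F [ 0.5 -0.2 -1.7]
shift [ 0.0007 -0.0005  0.1596] yaw -0.0008
```

```bash
python3 -m crank '[[[0,0,0.01,0],[0,0,0.03,0],[0,0,0.055,0],[0,0,0.08,0],[0,0,0.1,0],[0,0,0.12,0],[0,0,0.137,0],[0,0,0.149,0],[0,0,0.155,0],[0,0,0.158,0],[0,0,0.158,0],[0,0,0.158,0]]]'; python3 go.py .5704 -.085 .0815 -11.3
```

```text
time_s: 37.2
tool_pos: [0.5705, -0.0848, 0.0854]
ee_rot: [[0.981, -0.196, 0.001], [-0.196, -0.981, -0.0], [0.001, -0.0, -1.0]]
ft_force: [0.2, 0.3, -1.6]
opening: 0.549
grasp_force: 51.7
t 37.2 pos [ 0.5705 -0.0848  0.0854] a -11.3 open 0.549 grip 51.7 F [ 0.2  0.3 -1.6]
shift [-0.      0.0002  0.0039] yaw -0.0001
```

```bash
python3 -m crank '[[[0,0,0.001,0],[0,0,0.002,0],[0,0,0.003,0],[0,0,0.0037,0],[0,0,0.0037,0]]]'; python3 -m crank '[[[0,0,0,0],[0,0,0,0],[0,0,0,0],[0,0,0,0],[0,0,0,0],[0,0,-0.005,0],[0,0,-0.025,0],[0,0,-0.055,0],[0,0,-0.09,0],[0,0,-0.125,0],[0,0,-0.15,0],[0,0,-0.155,0]]]' 0.8; python3 -m crank '[[[-0.006,0.011,0,0],[-0.02,0.036,0,0],[-0.036,0.066,0,0],[-0.054,0.098,0,0],[-0.071,0.13,0,0],[-0.088,0.16,0,0],[-0.105,0.19,0,0],[-0.12,0.22,0,0],[-0.13,0.24,0,0],[-0.137,0.252,0,0],[-0.14,0.256,0,0],[-0.14,0.256,0,0]]]'
python3 - <<'E'
from h import *
from m import measure
caps={n:env.capture(n) for n in("top","scene")};measure("",caps)
for n in caps: cv2.imwrite(f"pics/{n}9.png",caps[n]["img"][...,::-1])
E
```

```text
time_s: 37.62
tool_pos: [0.5703, -0.0847, 0.0814]
ee_rot: [[0.981, -0.196, 0.001], [-0.196, -0.981, -0.0], [0.001, -0.0, -1.0]]
ft_force: [-2.4, 0.4, 3.7]
opening: 0.549
grasp_force: 52.2
time_s: 38.62
tool_pos: [0.5712, -0.0849, 0.2414]
ee_rot: [[0.981, -0.196, 0.006], [-0.196, -0.981, -0.002], [0.007, 0.0, -1.0]]
ft_force: [0.3, 0.2, 0.2]
opening: 0.802
grasp_force: 0.0
time_s: 39.62
tool_pos: [0.3815, -0.3087, 0.235]
ee_rot: [[0.98, -0.198, -0.001], [-0.198, -0.98, 0.001], [-0.001, -0.001, -1.0]]
ft_force: [0.4, 0.3, -0.6]
opening: 0.8
grasp_force: 0.0
top
red 147 top 0.1374 mean [ 0.6356 -0.0405] enc [ 0.6361 -0.0405]
blue 156 top 0.1375 mean [ 0.5684 -0.0852] enc [ 0.5687 -0.085 ]
green 111 top 0.1376 mean [0.5903 0.0277] enc [0.5906 0.028 ]
yellow 500 top 0.0486 mean [0.4096 0.244 ] enc [0.4094 0.2433]
orange 4824 ((384.14349365234375, -259.8740234375), (182.2481231689453, 111.55972290039062), 77.630615234375) 0.3119
scene
red 124 top 0.1371 mean [ 0.6404 -0.0397] enc [ 0.6393 -0.0411]
blue 109 top 0.1372 mean [ 0.5724 -0.0847] enc [ 0.5716 -0.0842]
green 128 top 0.1365 mean [0.594  0.0288] enc [0.5912 0.0284]
yellow 217 top 0.0491 mean [0.4134 0.2465] enc [0.4115 0.2463]
orange 1719 ((385.3353576660156, -257.60369873046875), (180.87551879882812, 117.2725601196289), 76.7162857055664) 0.0227
```

```bash
python3 -c "
import cv2,numpy as np
a=cv2.imread('pics/top9.png')[90:300,150:420];b=cv2.imread('pics/scene9.png')[140:270,200:470]
cv2.imwrite('pics/f.png',cv2.resize(np.vstack([a,b]),None,fx=1.7,fy=1.7))"
```

```text
(no output)
```

View pics/f.png

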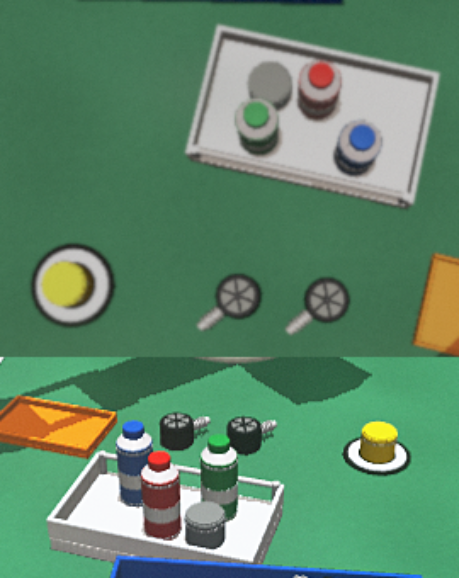

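All three cans stand upright in their places, with red (320,75) and blue (362,137) back within 1 mm. The tin is in the middle of the pad, and the grey tin and castors are undisturbed.

```bash
python3 -m crank '[[[0,0,0,0],[0,0,0,0],[0,0,0,0],[0,0,0,0]]]' >/dev/null; python3 -c "
from rig import env
print(env.hand_in())"
```

```text
the job is handed in; nothing more can be done
None
```

The job is handed in at about 40 s of robot time: the yellow tin is within about 2 mm of the work pad's centre, the red and blue cans are upright within about 1 mm of where they stood, and the green can, grey tin and castors look undisturbed in the final images.

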